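# Load two pencil tins into the spring-fed tin magazine

## Task

Get the tin magazine ready for kit packing: slide its transport lock fully open, to its end stop, then load both pencil tins one at a time, pushing each gently along the table into the mouth until the spring lips snap shut behind it and hold it there. Let each tin go before loading the next, never ram a tin against the solid stop, and leave the tape roll, tumbler and stapler alone.

Things in the scene. Friction and masses are not known exactly. Their poses are not given: they have to be found in the camera images.
- magazine: Grey floorless channel fixed on the table, 208 mm long, inner width 125 mm, walls 8 mm thick, 33 mm high with the rails on top. Origin: on the table, centre of the mouth plane. x = loading direction, into the channel; y = across, to the lock side; z up. Flared guides reach 29 mm out from the mouth (to x = -0.029), widening to 150 mm. A tin shoved on it with over 60 N counts as rammed.
- mouth (a point): Centre of the mouth, 12 mm up. On each side inside it a steel blade lip stands 10 mm in from the wall, 105 mm clear between them: fingers can follow a tin through. A tin spreads them; they snap in behind its rear face. They sit on an insert clamped anywhere in a 30 mm range, not measured: tips at magazine x 0.010 to 0.040. A tin not yet past them is pushed back out when let go; feel for it.
- stop (a point): Back end of the channel, centre, 12 mm up. The insert also carries a sprung follower plate, 118 mm wide, at rest 16 mm beyond the lip tips; spring 5 N at first, 9 N at its solid stop; lips and table add a few N each. The solid stop comes with the first tin's rear face 61 mm past the lip tips, the second's only 5 mm past. Let go, a loaded tin comes back to the tips and stays.
- lock (a joint): Transport lock, sliding along the magazine's y: 0 = closed, 0.042 m = open at its end stop; starts nearly closed, friction 2.5 N, stays where left. Its steel tongue (14 mm thick, 5 to 19 mm above the table, at magazine x = -0.045) bars the lock side of the mouth: inner end at magazine y = 0.037 + joint value, outer end 66 mm farther out.
- lock_grip (a point): Point on the centre line of the lock's black upright grip, 49 mm above the table, 10 mm below its top. The grip is 16 mm along its sliding direction (magazine y), 22 mm along magazine x, and stands 19 to 59 mm above the table. It is at magazine x = -0.045, y = 0.092 + joint value.
- tin_a: Plain metal pencil tin lying on the table, 56 mm (own x) by 120 mm (own y) by 24 mm high, 0.12 kg; origin at the centre of its underside, z up. It goes in flat, with its long side across the channel, either way round. Both tins are alike and may be loaded in either order.
- tin_b: The second tin, like the first.
- tape: Bystander: grey tape roll, 90 mm diameter, 30 mm high; origin at the centre of its underside.
- tumbler: Bystander: white cup, 68 mm diameter, 100 mm high; origin at the centre of its underside.
- stapler: Bystander: black stapler 150 mm long (own x), 36 mm wide, 45 mm high; origin at the centre of its underside.

How it is judged (in metres and radians):
On the way, in this order (a step that is already met when the one before it is completed fails the run):
1. the transport lock is slid open to its end stop, both tins still outside (value of joint lock above 0.038 m and x of each of tin_a, tin_b in the frame of magazine below 0 m), for 0.2 s.
2. one tin is behind the lips, at rest and let go, while the other is still outside (((x of tin_a in the frame of magazine between 0.037 and 0.2 m and y of tin_a in the frame of magazine between -0.01 and 0.01 m and height (world z) of tin_a below 0.006 m and angle between tin_a's own z axis and vertical below 0.1 rad and angle between the x axis of tin_a and the x axis of magazine, either way round below 0.12 rad and linear speed of tin_a below 0.01 m/s and contact force between each of the arm, the fingers and tin_a below 0.1 N and x of tin_b in the frame of magazine below 0 m) or (x of tin_b in the frame of magazine between 0.037 and 0.2 m and y of tin_b in the frame of magazine between -0.01 and 0.01 m and height (world z) of tin_b below 0.006 m and angle between tin_b's own z axis and vertical below 0.1 rad and angle between the x axis of tin_b and the x axis of magazine, either way round below 0.12 rad and linear speed of tin_b below 0.01 m/s and contact force between each of the arm, the fingers and tin_b below 0.1 N and x of tin_a in the frame of magazine below 0 m))), for 0.3 s.
At the end, for the whole second after the job is handed in: The lock is open to within 4 mm of its end stop, and both tins lie flat in the channel (squared to within 0.12 rad), held by the lips without help against the spring: each tin's centre stays more than 37 mm inside the mouth plane, at rest and touched by nothing of the robot (value of joint lock above 0.038 m and x of tin_a in the frame of magazine between 0.037 and 0.2 m and y of tin_a in the frame of magazine between -0.01 and 0.01 m and height (world z) of each of tin_a, tin_b below 0.006 m and angle between each of tin_a, tin_b's own z axis and vertical below 0.1 rad and angle between the x axis of each of tin_a, tin_b and the x axis of magazine, either way round below 0.12 rad and linear speed of each of tin_a, tin_b below 0.01 m/s and contact force between each of the arm, the fingers and tin_a below 0.1 N and x of tin_b in the frame of magazine between 0.037 and 0.2 m and y of tin_b in the frame of magazine between -0.01 and 0.01 m and contact force between each of the arm, the fingers and tin_b below 0.1 N).
It fails at once if the tape is moved by more than 30 mm or tipped (distance of tape from where it was at the start of the episode above 0.03 m or angle between tape's own z axis and vertical above 0.3 rad).
It fails at once if the tumbler is moved by more than 30 mm or tipped (distance of tumbler from where it was at the start of the episode above 0.03 m or angle between tumbler's own z axis and vertical above 0.3 rad).
It fails at once if the stapler is moved by more than 30 mm or tipped (distance of stapler from where it was at the start of the episode above 0.03 m or angle between stapler's own z axis and vertical above 0.3 rad).
It fails at once if a tin is rammed: pushed with more than 60 N (contact force between magazine and tin_a above 60 N or contact force between magazine and tin_b above 60 N).
It also fails if it takes over 72 s, if anything falls off the work surface, if the arm or the gripper's body presses on something with over 40 N, if the wrist force passes 120 N, or if a joint passes its speed limit or range.

## Robot

A 6-joint arm with a two-finger parallel gripper is mounted at the origin on the work surface. World frame = base frame: x ahead of the robot, y to its left, z up, the work surface at z = 0. Lengths are in mm, angles in rad, forces in N, time in s.
With the tool pointing down it reaches from about 350 to 875 mm from the base axis. Payload 4.2 kg.
Tool frame: the origin (TCP) lies midway between the tips of the shut fingers; the grasp point (between the pads) lies arm.grip_depth behind it (arm.grip_depth is the distance from the TCP to the grasp point, in mm); z points along the fingers, y is the direction in which the jaws open and shut (so a half turn about z gives the same grasp; the last joint's range is limited). The gripper opens to 85 mm and grips with 20 to 120 N. Pads are 22 mm wide; open, the fingers measure 114 mm over their backs; the gripper's body (76 mm by 85 mm) begins 54 mm behind the grasp point. The pads swing forward as they close: fully open they stand 13 mm farther back than shut.
Start: joints at [1.441, 0.385, 0.008, 0, -1.194, -0.259], TCP at [236.891, 578.344, 231.312] pointing down, gripper open.
Joint ranges: [-3.14, 3.14], [-1.21, 2.06], [-1.07, 1.41], [-3.16, 2.05], [-2.99, -0.16], [-3.1, 3.1]. Speed limits (rad/s): [2.79, 2.79, 3.14, 3.14, 3.14, 3.14].

## Interface

Orientations are given as a unit quaternion [x, y, z, w].
In Python, from bench import arm gives the robot as it stands.
- The arm moves only by the tool play_rows, never from a script. Its argument "motion" is one flat list of numbers, 7 for each row, row after row: the opening in per cent of the stroke, from 0 (shut) to 100 (fully open), then the shift along the world's x, y, z in cm, then the turn, a rotation vector about the world's x, y, z in degrees. A call has 1 to 5 rows; each row is the pose to reach, as a shift and turn from the pose commanded when the call began; what a row does not reach only later rows make up. A row lasts 1/8 s, in which the tool goes at most 62.5 mm and 10.7 degrees, less where a joint would pass 70% of its speed; a pose out of reach is approached as far as the arm can. A call with a gripper value outside its range is refused whole. The fingers move at their own pace and stop on an object; the grip force is fixed at half the most. Time passes only in rows, so rows that repeat a pose let the fingers close. It gives the time, the measured TCP pose, the force and the opening at its end, in the units of the state.
- arm.read_state(): the state, without advancing time (a new reading comes with each control period).
- arm.get_image(name): name is "side" or "top"; returns (picture, depth): 384x512x3 uint8, red, green, blue; 384x512 float32, mm along the optical axis (not along the pixel's ray), 0 where there is no reading.
- arm.camera_info(name): a dict with "fovy" (degrees; the focal length in pixels is half the picture's height over the tangent of half this angle, whatever the lens; pixels are square), "cx", "cy" (the principal point, pixels), "R" (3x3) and "t" (3): a world point X has camera coordinates R X + t. Camera axes: x right, y down, z forward; pixel columns grow to the right and rows downward; lengths in mm; the calibration is good to about 2 mm. A picture is of the moment at which its call begins. camera_info takes no time and is no camera call.
- arm.job_done(): hands the job in, once; it reports no verdict.
Trained networks look in the newest picture that a camera, given by its name, has taken for a name from the list of things; names that differ only in an ending like _2 or _b are one class to them, and where a whole thing is asked for, a point or a joint stands for the part that bears it (a point fixed in the world has none). Each returns a list of dicts, best first, with "confidence" (0 to 1); they miss things now and then, are a little off and sometimes report something else, mostly with a low value. They report only what shows in the picture. A call takes as long as a camera call.
- arm.outline_of(thing, camera): "mask" (384x512 bool, what is visible of it) and "extent" ([left, top, width, height] in pixels, round what is visible of it).
- arm.place_of(thing, camera): "uv" ([column, row] in pixels: a listed point, or the origin of a listed thing).
The state is a dict: "clock": time; "joints": joint angles; "joint_vel": joint speeds; "joint_efforts": joint torques, N m; "position": TCP position; "ee_rot": TCP orientation; "contact_force": force on the tool from outside, world axes, zero at the start; "wrist_torque": the same for the moment, N m; "gripper_width": finger opening in mm.
Only numpy, scipy, OpenCV 4.12 (cv2) and the standard library are available. Lean on these libraries where they do the work, as an engineer would, in place of code of your own. Each camera call takes 0.05 s, during which the arm holds its last target.

## Working session

There is one attempt and no reset: what is moved stays moved. The work goes in short steps, Python scripts to look and compute and a tool call to move; the robot and the scene stay as the last step left them, time stands still between calls to the robot, and variables do not carry over. Pictures are saved under pics/ and viewed, and the job is handed in when it is done.

Besides the shell and the picture viewer there is one more tool, called in YAML: its name, and indented under it one key for each argument. play_rows: Moves the arm, as the interface text tells. Its arguments: {"type":"object","properties":{"motion":{"type":"array","items":{"type":"number"}}},"required":["motion"]}

```bash
ls; mkdir -p pics; python3 - <<'E'
from bench import arm
import cv2
s=arm.read_state()
for k,v in s.items(): print(k,v)
print(arm.grip_depth)
for n in("top","side"):
    p,d=arm.get_image(n); cv2.imwrite(f"pics/{n}0.png",p[:,:,::-1]); print(n,arm.camera_info(n))
    for t in("magazine","mouth","stop","lock_grip","lock","tin_a","tape","tumbler","stapler"):
        for f in("place_of",):
            try:
                for r in getattr(arm,f)(t,n)[:3]: print(t,[round(float(x),1) for x in r["uv"]],round(r["confidence"],2))
            except Exception as e: print(t,e)
E
```

```text
pics
clock 0.0
joints [ 1.44056784e+00  3.85556906e-01  6.62166629e-03 -5.40652354e-04
 -1.19404071e+00 -2.58585579e-01]
joint_vel [ 0.00125237  0.00039898  0.00011063 -0.00092116  0.00063421  0.00116319]
joint_efforts [-5.43332699e-04 -3.92287731e+01  1.88401973e+01  4.18617100e+00
 -4.64837343e-03 -9.05699835e-07]
position [236.68769938 577.79739568 230.2135939 ]
ee_rot [ 9.81142510e-01 -1.93282500e-01 -1.80846184e-04  1.10367969e-03]
contact_force [ 0.07140091 -0.21980119  0.26380117]
wrist_torque [ 0.03850085  0.02195993 -0.03743646]
gripper_width 85.17360822491482
18.700000000000003
top {'fovy': 47.14788039616057, 'cx': 257.7236164610751, 'cy': 198.05501115057623, 'R': array([[ 0.02514343, -0.99968066, -0.00252644],
       [-0.98998434, -0.02454819, -0.13902656],
       [ 0.13892014,  0.00599674, -0.99028543]]), 't': array([  25.23386911,  623.16200251, 1146.41333404])}
magazine [246.7, 208.4] 0.76
mouth [247.9, 204.6] 0.93
stop [172.4, 214.5] 0.93
lock_grip [266.3, 229.9] 0.48
lock it knows: lock_grip, magazine, mouth, stapler, stop, tape, tin, tumbler
tin_a [391.0, 255.5] 0.92
tin_a [367.5, 204.9] 0.79
tape [345.4, 146.5] 0.81
tumbler [153.9, 258.7] 0.74
stapler [278.1, 138.9] 0.58
stapler [347.8, 142.4] 0.55
side {'fovy': 55.49975012202406, 'cx': 248.35655236129585, 'cy': 189.18768144103066, 'R': array([[-0.9935448 , -0.11291807, -0.01087412],
       [-0.07364979,  0.71498389, -0.69525085],
       [ 0.08628121, -0.68996199, -0.71868491]]), 't': array([ 582.22848711,   50.16895678, 1008.67071597])}
magazine [235.7, 209.7] 0.76
mouth [233.7, 206.9] 0.87
stop [243.2, 265.8] 0.89
lock_grip [268.3, 182.5] 0.69
lock it knows: lock_grip, magazine, mouth, stapler, stop, tape, tin, tumbler
tin_a [250.0, 135.5] 0.78
tin_a [291.3, 126.9] 0.74
tape [198.1, 142.9] 0.57
tumbler [292.3, 300.1] 0.97
stapler [181.2, 188.4] 0.68
stapler [271.3, 183.7] 0.66
```

```bash
cat > h.py <<'E'
import numpy as np, cv2
from bench import arm
def ray(n,u,v,z):
    c=arm.camera_info(n); R=np.array(c["R"]);t=np.array(c["t"]);f=192/np.tan(np.radians(c["fovy"]/2))
    C=-R.T@t; d=R.T@np.array([(u-c["cx"])/f,(v-c["cy"])/f,1.]); return C+d*(z-C[2])/d[2]
def proj(n,X):
    c=arm.camera_info(n);f=192/np.tan(np.radians(c["fovy"]/2)); p=np.array(c["R"])@np.array(X,float)+c["t"]
    return p[:2]/p[2]*f+[c["cx"],c["cy"]]
def cloud(n,d):
    c=arm.camera_info(n);f=192/np.tan(np.radians(c["fovy"]/2)); v,u=np.mgrid[:384,:512]
    P=np.stack([(u-c["cx"])/f*d,(v-c["cy"])/f*d,d],-1); return (P-np.array(c["t"]))@np.array(c["R"])
E
python3 - <<'E'
import cv2
for n in("top","side"):
    p=cv2.imread(f"pics/{n}0.png"); cv2.imwrite(f"pics/{n}0b.png",cv2.resize(p[80:330,100:450],(800,571),interpolation=cv2.INTER_CUBIC))
from h import *
for n,L in(("top",dict(mouth=(247.9,204.6,12),stop=(172.4,214.5,12),grip=(266.3,229.9,49),t1=(391,255.5,0),t2=(367.5,204.9,0),tape=(345.4,146.5,0),tum=(153.9,258.7,0),st=(278.1,138.9,0))),("side",dict(mouth=(233.7,206.9,12),stop=(243.2,265.8,12),grip=(268.3,182.5,49),t1=(291.3,126.9,0),t2=(250,135.5,0),tape=(198.1,142.9,0),tum=(292.3,300.1,0),st=(181.2,188.4,0)))):
    for k,v in L.items(): print(n,k,ray(n,*v).round(1))
E
```

```text
top mouth [607.8  67.7  12. ]
top stop [575.  275.6  12. ]
top grip [536.5  15.8  49. ]
top t1 [ 478.  -329.6    0. ]
top t2 [ 616.7 -266.3    0. ]
top tape [ 783. -205.    0.]
top tum [452.8 322.5   0. ]
top st [800.6 -12.9   0. ]
side mouth [618.1  73.2  12. ]
side stop [569.2 256.3  12. ]
side grip [529.   6.  49.]
side t1 [ 472.1 -325.7    0. ]
side t2 [ 610.3 -263.     0. ]
side tape [ 778.3 -206.1    0. ]
side tum [449.3 325.8   0. ]
side st [783.6   7.3   0. ]
```

View pics/top0b.png

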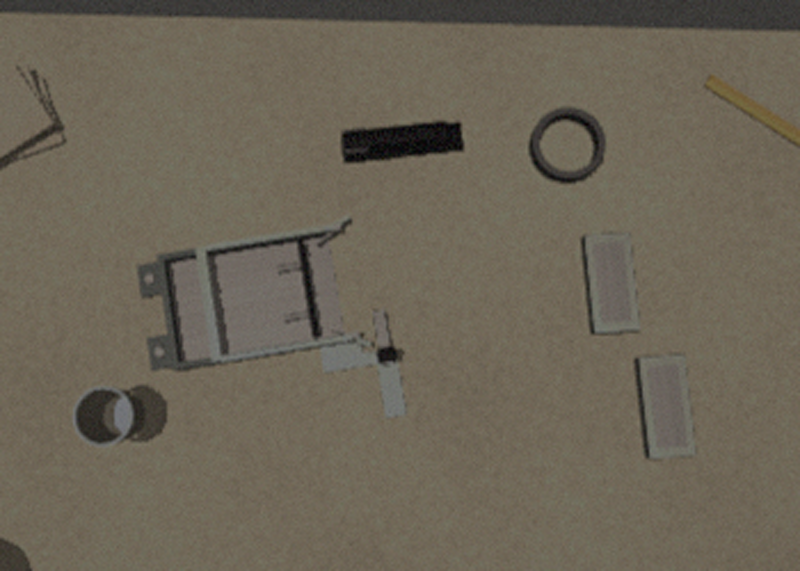

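View pics/side0b.png

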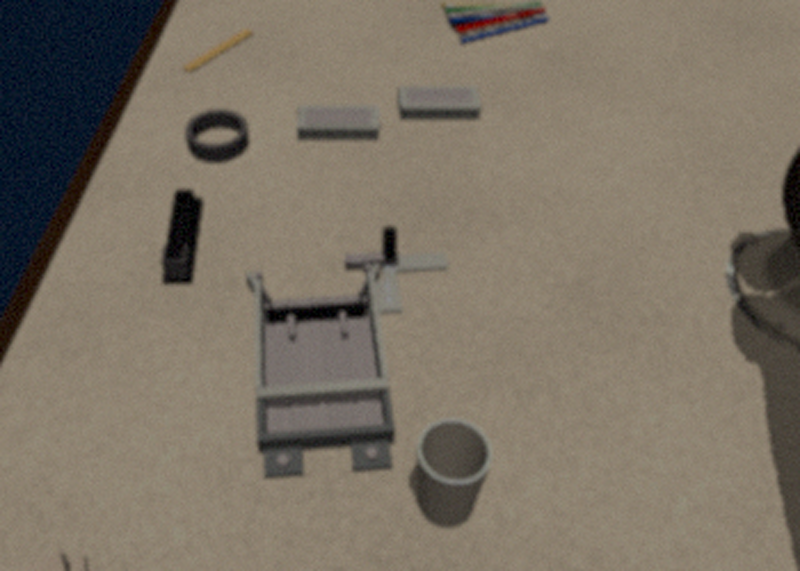

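The top view shows the magazine (mouth about px (248,205), channel running left), its lock grip at (268,234), the two tins on the right at (367,204) and (391,258), the stapler and tape at the top, and the cup at lower left. The side view agrees. Next I fit the magazine and tin poses from depth.

```bash
python3 - <<'E'
from h import *
out={}
for n in("top","side"):
    p,d=arm.get_image(n); W=cloud(n,d); np.savez(f"{n}1.npz",p=p,d=d,W=W)
    z=W[...,2][(d>0)]; print(n,"table z median",np.median(z[abs(z)<15]), (d==0).mean())
    G=np.zeros((500,800),np.float32)  # rows: x 400..900 ; cols: y 380..-420
    m=(d>0)&(W[...,2]>-20)&(W[...,2]<150)
    r=np.round(900-W[m][:,0]).astype(int); c=np.round(380-W[m][:,1]).astype(int)
    ok=(r>=0)&(r<500)&(c>=0)&(c<800)
    np.maximum.at(G,(r[ok],c[ok]),W[m][ok][:,2].astype(np.float32))
    G=cv2.dilate(G,np.ones((3,3)))
    cv2.imwrite(f"pics/h_{n}.png",np.clip(G*4,0,255).astype(np.uint8))
    for t in ("tin_a","magazine"):
        for o in arm.outline_of(t,n)[:2]:
            M=o["mask"]&(d>0); Q=W[M]; 
            if t=="tin_a":
                zz=Q[:,2]; print("  z pct",np.percentile(zz,[5,25,50,75,95]).round(1))
                T=Q[(zz>16)&(zz<34)]
                rc=cv2.minAreaRect(T[:,:2].astype(np.float32)); print(n,t,round(o["confidence"],2),M.sum(),T.mean(0).round(1),rc)
E
```

```text
top table z median -0.6733317213658262 0.0037434895833333335
  z pct [10.2 21.3 23.2 25.  27.3]
top tin_a 0.68 946 [ 617.  -258.4   23.4] ((617.2410888671875, -259.8124084472656), (120.54817199707031, 57.03148651123047), 5.416304588317871)
  z pct [ 8.  21.3 23.1 24.8 27.1]
top tin_a 0.59 1028 [ 471.1 -322.4   23.3] ((471.5356140136719, -323.4879150390625), (119.9699478149414, 57.871158599853516), 5.61539363861084)
side table z median -0.22963100484123156 0.00396728515625
  z pct [ 5.2 18.7 22.7 24.1 25.6]
side tin_a 0.9 543 [ 617.1 -253.8   23. ] ((618.1619262695312, -257.3420104980469), (118.04946899414062, 62.0587272644043), 5.244359493255615)
  z pct [ 3.2 16.2 22.4 24.  25.5]
side tin_a 0.77 513 [ 471.8 -316.    22.9] ((471.3882751464844, -319.66363525390625), (118.35542297363281, 60.40712356567383), 6.115484237670898)
```

View pics/h_top.png

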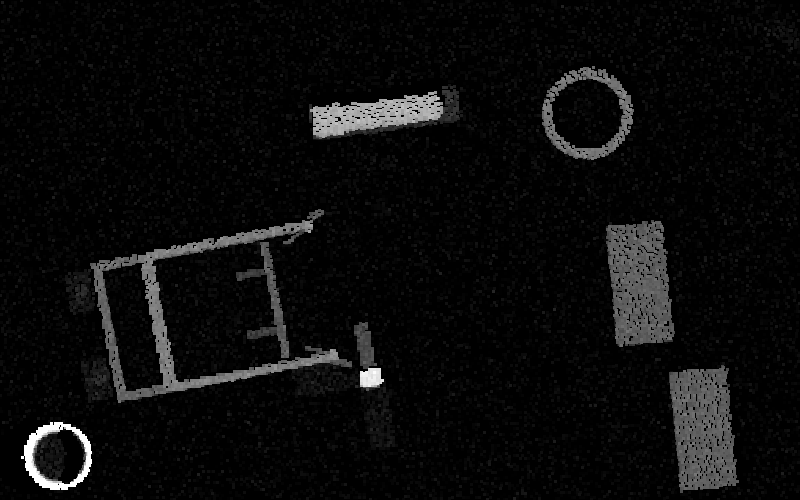

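```bash
python3 - <<'E'
from h import *
from scipy.optimize import minimize
pts=[]
for n in("top","side"):
    f=np.load(n+"1.npz");W=f["W"];d=f["d"];P=W[d>0]
    m=(P[:,2]>26)&(P[:,2]<42)&(P[:,0]>480)&(P[:,0]<720)&(P[:,1]>30)&(P[:,1]<310)
    P=P[m]
    def loc(q,P):
        x0,y0,a=q; D=P[:,:2]-[x0,y0]; c,s=np.cos(a),np.sin(a)
        return np.c_[D@[c,s],D@[-s,c]]
    a=np.radians(100);q=np.array([608,68,a])
    for it in range(10):
        L=loc(q,P)
        for sg in(1,): pass
        A=[];b=[]
        w=(L[:,0]>5)&(L[:,0]<195)&(abs(abs(L[:,1])-66.5)<9-it*.4)
        x=L[w,0];r=L[w,1]-np.sign(L[w,1])*66.5
        A=np.c_[np.ones(w.sum()),x]; o,sl=np.linalg.lstsq(A,r,rcond=None)[0]
        q[2]+=sl; q[:2]+=o*np.array([-np.sin(q[2]),np.cos(q[2])])
    L=loc(q,P); 
    for sg in (1,-1):
        w=(L[:,1]*sg>55); yy=L[w&(L[:,0]>10)&(L[:,0]<190),1]; print(n,sg,"y",np.percentile(yy,[3,50,97]).round(1),"x",np.percentile(L[w,0],[0.5,2,50,98,99.5]).round(1))
    # end: histogram in x of middle
    h,e=np.histogram(L[:,0],bins=np.arange(-60,230,4)); print(dict(zip(e[:-1].round(),h)))
    print(n,"q",q[:2].round(1),np.degrees(q[2]).round(2))
    # all heights
    P=W[d>0];L=loc(q,P)
    m=(abs(L[:,1])<45)&(L[:,0]>-20)&(L[:,0]<100)&(P[:,2]>10)&(P[:,2]<60)
    h,e=np.histogram(L[m,0],bins=np.arange(-20,100,3)); print("interior",list(zip(e[:-1],h)))
    g=(P[:,2]>42)&(P[:,2]<66)&(abs(L[:,0]+45)<25)&(abs(L[:,1]-100)<40)
    print("grip",L[g].mean(0),np.percentile(L[g],[3,97],axis=0).round(1),g.sum(), P[g].mean(0))
    g=(P[:,2]>11)&(P[:,2]<30)&(abs(L[:,0]+45)<9)&(L[:,1]>20)&(L[:,1]<180)
    print("tongue",np.percentile(L[g],[1,99],axis=0).round(1))
E
```

```text
top 1 y [57.5 66.8 70.5] x [-11.7  -9.4  88.5 203.  209.5]
top -1 y [-71.1 -66.5 -58.1] x [-12.8 -10.5  95.5 204.2 207.8]
{np.int64(-60): np.int64(0), np.int64(-56): np.int64(0), np.int64(-52): np.int64(0), np.int64(-48): np.int64(0), np.int64(-44): np.int64(0), np.int64(-40): np.int64(0), np.int64(-36): np.int64(0), np.int64(-32): np.int64(0), np.int64(-28): np.int64(0), np.int64(-24): np.int64(0), np.int64(-20): np.int64(1), np.int64(-16): np.int64(3), np.int64(-12): np.int64(12), np.int64(-8): np.int64(10), np.int64(-4): np.int64(9), np.int64(0): np.int64(7), np.int64(4): np.int64(10), np.int64(8): np.int64(5), np.int64(12): np.int64(8), np.int64(16): np.int64(7), np.int64(20): np.int64(10), np.int64(24): np.int64(8), np.int64(28): np.int64(7), np.int64(32): np.int64(14), np.int64(36): np.int64(12), np.int64(40): np.int64(12), np.int64(44): np.int64(7), np.int64(48): np.int64(11), np.int64(52): np.int64(8), np.int64(56): np.int64(10), np.int64(60): np.int64(7), np.int64(64): np.int64(9), np.int64(68): np.int64(9), np.int64(72): np.int64(6), np.int64(76): np.int64(11), np.int64(80)
[... 5088 characters left out ...]
, (np.int64(40), np.int64(47)), (np.int64(43), np.int64(85)), (np.int64(46), np.int64(9)), (np.int64(49), np.int64(6)), (np.int64(52), np.int64(5)), (np.int64(55), np.int64(5)), (np.int64(58), np.int64(4)), (np.int64(61), np.int64(8)), (np.int64(64), np.int64(5)), (np.int64(67), np.int64(7)), (np.int64(70), np.int64(4)), (np.int64(73), np.int64(7)), (np.int64(76), np.int64(0)), (np.int64(79), np.int64(0)), (np.int64(82), np.int64(0)), (np.int64(85), np.int64(0)), (np.int64(88), np.int64(0)), (np.int64(91), np.int64(0)), (np.int64(94), np.int64(0))]
grip [-33.45317226  94.9834781 ] [[-44.5  87.8]
 [-27.  102.3]] 53 [522.46731548  17.03474747  54.46687984]
tongue [[-47.5  41.8]
 [-36.5  87.8]]
```

play_rows:
  motion: [50,2.9,-5.7,0,0,0,-6,50,5.8,-11.4,0,0,0,-12,50,8.6,-17,0,0,0,-18,50,11.4,-22.7,0,0,0,-24,50,14.3,-28.4,0,0,0,-30]

```text
clock: 1.82
position: [378.0, 297.5, 231.7]
ee_rot: [0.897, -0.442, 0.0, -0.0]
contact_force: [1.3, 0.8, 0.4]
gripper_width: 42.9
```

```bash
python3 - <<'E'
from h import *
s=arm.read_state(); print(s["joints"].round(3),s["position"].round(1),s["ee_rot"].round(3))
E
```

```text
[ 1.006  0.137 -0.332  0.    -1.1   -0.35 ] [378.  297.5 231.7] [ 0.897 -0.442  0.    -0.   ]
```

play_rows:
  motion: [50,2.9,-5.7,0,0,0,-6,50,5.8,-11.4,0,0,0,-12,50,8.6,-17,-2,0,0,-18,50,11.4,-22.7,-6,0,0,-24,50,14.3,-28.5,-9,0,0,-26.5]

```text
clock: 2.45
position: [510.2, 34.5, 152.8]
ee_rot: [0.772, -0.635, 0.0, -0.001]
contact_force: [0.1, 1.0, -0.2]
gripper_width: 43.0
```

play_rows:
  motion: [50,0,0,-3,0,0,0,50,0,0,-3,0,0,0]

```text
clock: 2.7
position: [508.1, 34.8, 121.3]
ee_rot: [0.772, -0.635, -0.001, 0.002]
contact_force: [0.3, 0.7, 0.1]
gripper_width: 42.7
```

```bash
python3 - <<'E'
from h import *
for n in("top","side"):
    p,d=arm.get_image(n); 
    a=proj(n,[522,9,50]);x,y=int(a[0])-80,int(a[1])-60
    cv2.imwrite(f"pics/{n}2.png",cv2.resize(p[max(y,0):y+120,x:x+160,::-1],(640,480),interpolation=cv2.INTER_CUBIC))
s=arm.read_state(); print(s["position"],s["contact_force"],s["ee_rot"])
E
python3 -c "
import cv2,numpy as np
cv2.imwrite('pics/b2.png',np.hstack([cv2.resize(cv2.imread('pics/%s2.png'%n),(400,300)) for n in('top','side')]))"
```

```text
[510.11015178  36.49177854 124.16640852] [ 0.28607984 -0.13193995 -0.32238139] [ 7.73200527e-01 -6.34161318e-01  5.01346738e-04 -3.40665908e-04]
```

View pics/b2.png

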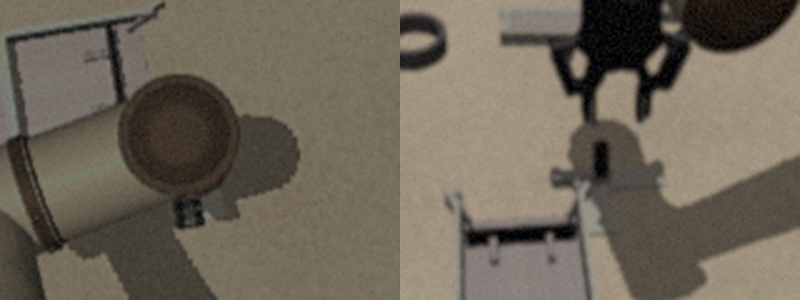

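The side picture shows the open fingers above and behind the grip (at about (600,155) in the composite). The arm stopped short at (510,36), so I correct from the measured pose.

play_rows:
  motion: [50,1.3,-2.6,-2,0,0,0,50,1.3,-2.6,-2,0,0,0,50,1.3,-2.6,-2,0,0,0]

```text
clock: 3.18
position: [523.2, 11.1, 104.8]
ee_rot: [0.773, -0.634, 0.001, -0.001]
contact_force: [0.0, 0.6, 0.3]
gripper_width: 42.5
```

```bash
python3 - <<'E'
from h import *
P=[]
for n in("top","side"):
    p,d=arm.get_image(n); 
    a=proj(n,[522,9,50]);x,y=int(a[0])-60,int(a[1])-45
    P.append(cv2.resize(p[y:y+90,x:x+120,::-1],(400,300),interpolation=cv2.INTER_CUBIC))
    s=arm.read_state(); print(s["position"],s["contact_force"],s["ee_rot"])
cv2.imwrite("pics/b3.png",np.hstack(P))
E
```

```text
[523.10433362  11.09747682 104.72065053] [ 0.5522832  -0.63377981 -0.73494478] [ 7.73294063e-01 -6.34046181e-01  7.70319172e-04 -1.06734954e-03]
[523.00772131  11.09992221 104.62219199] [-0.56360157  0.54028655  0.12774702] [ 7.73334624e-01 -6.33996836e-01  7.22193395e-04 -1.02477507e-03]
```

View pics/b3.png

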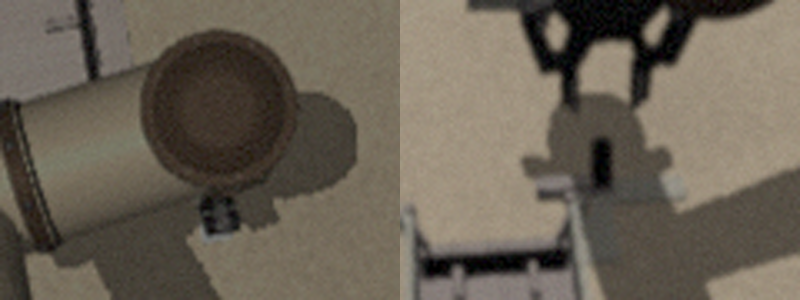

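The fingers straddle the grip in the side view. I lower and close on it.

play_rows:
  motion: [50,0,-0.1,-3.5,0,0,0,50,0,-0.1,-7.2,0,0,0,50,0,-0.1,-7.2,0,0,0,0,0,-0.1,-7.2,0,0,0,0,0,-0.1,-7.2,0,0,0]

```text
clock: 3.9
position: [523.7, 9.7, 33.3]
ee_rot: [0.773, -0.634, 0.001, -0.001]
contact_force: [-0.3, 1.5, 2.9]
gripper_width: 15.1
```

play_rows:
  motion: [0,0,0,0,0,0,0,0,0,0,0,0,0,0]

```text
clock: 4.15
position: [523.8, 9.7, 33.2]
ee_rot: [0.773, -0.634, 0.001, -0.002]
contact_force: [-0.8, 1.9, 6.4]
gripper_width: 15.2
```

play_rows:
  motion: [0,-0.9,-0.18,0,0,0,0,0,-1.8,-0.35,0,0,0,0,0,-2.7,-0.53,0,0,0,0,0,-3.5,-0.7,0,0,0,0,0,-3.5,-0.7,0,0,0,0]

```text
clock: 4.78
position: [488.7, 2.8, 33.2]
ee_rot: [0.773, -0.634, 0.001, -0.002]
contact_force: [-0.7, 2.3, 9.2]
gripper_width: 15.5
```

play_rows:
  motion: [0,-0.2,-0.04,0,0,0,0,0,-0.2,-0.04,0,0,0,0]

```text
clock: 5.03
position: [487.6, 2.5, 33.2]
ee_rot: [0.773, -0.634, 0.002, -0.003]
contact_force: [1.2, 2.6, 8.1]
gripper_width: 14.8
```

play_rows:
  motion: [0,-0.2,-0.04,0,0,0,0,0,-0.2,-0.04,0,0,0,0]

```text
clock: 5.28
position: [485.7, 2.2, 33.2]
ee_rot: [0.773, -0.634, 0.002, -0.003]
contact_force: [0.5, 3.1, 7.5]
gripper_width: 14.6
```

play_rows:
  motion: [0,-0.2,-0.04,0,0,0,0,0,-0.2,-0.04,0,0,0,0]

```text
clock: 5.52
position: [484.9, 2.1, 33.2]
ee_rot: [0.773, -0.634, 0.003, -0.004]
contact_force: [4.3, 2.5, 5.4]
gripper_width: 14.6
```

play_rows:
  motion: [0,-0.2,-0.04,0,0,0,0,0,-0.2,-0.04,0,0,0,0]

```text
clock: 5.78
position: [484.8, 2.1, 33.2]
ee_rot: [0.773, -0.634, 0.004, -0.005]
contact_force: [8.8, 1.6, 0.6]
gripper_width: 15.2
```

The position has stalled while the force rises to 9 N, so the lock is at its end stop. I release and lift.

play_rows:
  motion: [50,0,0,0,0,0,0,50,0,0,0,0,0,0,50,0,0,4,0,0,0,50,0,0,9,0,0,0,50,0,0,9,0,0,0]

```text
clock: 6.4
position: [481.0, 0.8, 124.5]
ee_rot: [0.773, -0.634, 0.002, -0.003]
contact_force: [-0.3, -0.4, -0.2]
gripper_width: 42.8
```

play_rows:
  motion: [90,1.4,-2.6,0,0,0,-9.6,100,2.8,-5.2,0,0,0,-19.2,100,4.2,-7.8,0,0,0,-28.8,100,5.5,-10.4,0,0,0,-38.4,100,6.8,-13,0,0,0,-48]

```text
clock: 7.02
position: [546.2, -130.4, 119.6]
ee_rot: [-0.445, 0.895, 0.001, -0.002]
contact_force: [-0.2, -0.1, 0.1]
gripper_width: 85.5
```

play_rows:
  motion: [100,1.4,-2.6,0,0,0,-9.6,100,2.8,-5.2,0,0,0,-19.2,100,4.2,-7.8,0,0,0,-28.8,100,5.5,-10.4,0,0,0,-38.4,100,6.8,-13,0,0,0,-48]

```text
clock: 7.65
position: [614.3, -260.0, 119.2]
ee_rot: [-0.043, 0.999, 0.001, -0.002]
contact_force: [0.3, -0.2, 0.2]
gripper_width: 85.6
```

play_rows:
  motion: [100,0,0,-2,0,0,0,100,0,0,-2,0,0,0]

```text
clock: 7.9
position: [612.8, -259.2, 97.6]
ee_rot: [-0.045, 0.999, 0.001, -0.004]
contact_force: [-0.2, -0.3, -0.0]
gripper_width: 85.4
```

```bash
python3 - <<'E'
from h import *
P=[]
for n in("top","side"):
    p,d=arm.get_image(n); 
    a=proj(n,[560,-100,20]);x,y=max(0,int(a[0])-100),max(int(a[1])-90,0)
    P.append(cv2.resize(p[y:y+180,x:x+200,::-1],(400,360),interpolation=cv2.INTER_CUBIC))
s=arm.read_state(); print(s["position"],s["joints"],s["ee_rot"],np.degrees(2*np.arctan2(s["ee_rot"][1],s["ee_rot"][0]))-90)
cv2.imwrite("pics/b4.png",np.hstack(P))
p,d=arm.get_image("top"); W=cloud("top",d)
g=(W[...,2]>45)&(W[...,2]<66)&(abs(W[...,0]-484)<30)&(abs(W[...,1]-2)<30)&(d>0); print("grip",W[g].mean(0),g.sum())
E
```

```text
[ 614.66638681 -259.3038982   100.44025805] [-1.57273857e-01  5.63246008e-01 -4.23624957e-02  1.24959518e-04
 -9.67612572e-01 -1.32213588e+00] [-4.57128309e-02  9.98953885e-01  1.94030214e-04 -1.19785067e-03] 95.2401345177432
grip [484.77110001   2.00174669  57.87585122] 48
```

View pics/b4.png

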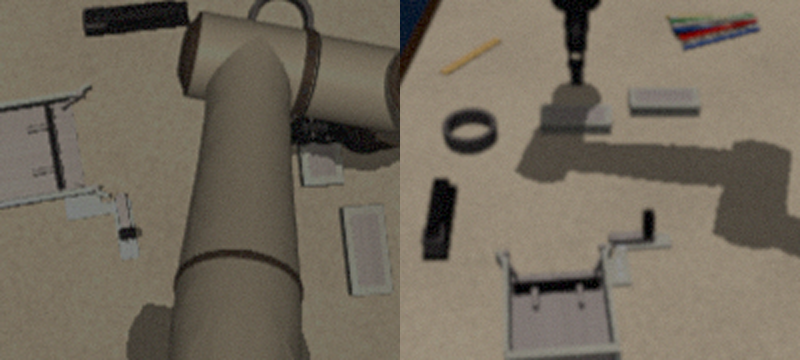

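play_rows:
  motion: [100,0.2,0,-5,0,0,0,100,0.2,0,-9.6,0,0,0,100,0.2,0,-9.6,0,0,0,100,0.2,0,-9.6,0,0,0]

```text
clock: 8.55
position: [619.1, -259.8, 7.5]
ee_rot: [-0.046, 0.999, -0.001, 0.002]
contact_force: [1.0, -0.1, 0.0]
gripper_width: 85.6
```

play_rows:
  motion: [40,0,0,0,0,0,0,40,0,0,0,0,0,0,40,0,0,0,0,0,0,40,0,0,0,0,0,0]

```text
clock: 9.05
position: [619.1, -259.9, 8.0]
ee_rot: [-0.046, 0.999, -0.001, 0.002]
contact_force: [-0.4, 1.1, 6.9]
gripper_width: 54.5
```

Gripped the tin (54.5 mm). I lift slightly and carry it to the front of the mouth.

play_rows:
  motion: [40,0,0,2,0,0,0,40,0.1,5,2,0,0,1.5,40,0.1,10,2,0,0,3,40,0.2,15,2,0,0,4.5,40,0.2,19,2,0,0,6]

```text
clock: 9.68
position: [619.4, -67.6, 25.7]
ee_rot: [-0.099, 0.995, 0.0, 0.0]
contact_force: [0.0, 0.3, 0.0]
gripper_width: 54.2
```

play_rows:
  motion: [40,0,2,0,0,0,0,40,0,4.6,0,0,0,0,40,0,4.6,0,0,0,0]

```text
clock: 10.05
position: [619.7, -22.4, 25.5]
ee_rot: [-0.099, 0.995, 0.0, 0.0]
contact_force: [0.7, -0.9, -0.4]
gripper_width: 54.3
```

```bash
python3 - <<'E'
from h import *
P=[]
for n in("top","side"):
    p,d=arm.get_image(n); np.savez(n+"5.npz",p=p,d=d)
    a=proj(n,[600,20,20]);x,y=max(0,int(a[0])-80),max(int(a[1])-70,0)
    P.append(cv2.resize(p[y:y+140,x:x+160,::-1],(400,350),interpolation=cv2.INTER_CUBIC))
s=arm.read_state(); print(s["position"],s["contact_force"],s["gripper_width"],np.degrees(2*np.arctan2(s["ee_rot"][1],s["ee_rot"][0]))-90)
cv2.imwrite("pics/b5.png",np.hstack(P))
E
```

```text
[619.42747849 -23.89970291  25.35368021] [-0.08427247 -0.39035439 -0.26482452] 54.41589432598201 101.19845465221277
```

View pics/b5.png

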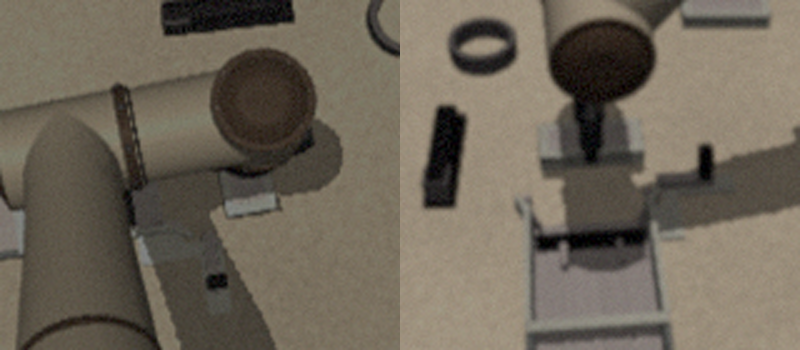

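```bash
cat >> h.py <<'E'
O=np.array([607.8,72.1]);A=np.radians(101.2);XM=np.array([np.cos(A),np.sin(A)]);YM=np.array([-XM[1],XM[0]])
def mag(P): D=np.asarray(P)[...,:2]-O; return np.stack([D@XM,D@YM],-1)
def tinfit(n,zlo,zhi,x0,x1,y1=85,verbose=1):
    p,d=arm.get_image(n);W=cloud(n,d);L=mag(W)
    m=(d>0)&(W[...,2]>zlo)&(W[...,2]<zhi)&(L[...,0]>x0)&(L[...,0]<x1)&(abs(L[...,1])<y1)
    Q=L[m]; print(n,m.sum(),"x",np.percentile(Q[:,0],[1,50,99]).round(1),"y",np.percentile(Q[:,1],[.5,1,50,99,99.5]).round(1)); return W,L,m,p
E
python3 - <<'E'
from h import *
W,L,m,p=tinfit("side",36,52,-150,-55)
s=arm.read_state();print(mag(s["position"]))
for lo in range(-140,-60,10):
    q=L[m];k=(q[:,0]>=lo)&(q[:,0]<lo+10)
    if k.sum(): print(lo,k.sum(),q[k,1].min().round(1),q[k,1].max().round(1),np.median(W[m][k,2]).round(1))
E
```

```text
side 489 x [-121.7  -89.   -56. ] y [-51.6 -50.1   8.6  66.8  67.2]
[-96.82583219   7.38350022]
-130 13 -48.7 59.8 40.5
-120 70 -51.7 67.8 41.3
-110 78 -51.7 67.2 41.2
-100 70 -51.7 66.3 41.5
-90 81 -49.5 67.7 41.4
-80 87 -49.6 67.2 41.2
-70 75 -49.9 66.3 40.2
```

play_rows:
  motion: [40,0.05,1.8,0,0,0,0,40,0.1,3.5,0,0,0,0,40,0.1,3.5,-0.9,0,0,0,40,0.1,3.5,-1.6,0,0,0,40,0.1,3.5,-1.6,0,0,0]

```text
clock: 10.82
position: [620.2, 11.3, 8.6]
ee_rot: [-0.098, 0.995, -0.0, -0.001]
contact_force: [0.2, -0.6, -1.3]
gripper_width: 54.4
```

```bash
python3 - <<'E'
from h import *
W,L,m,p=tinfit("side",19,32,-95,-31)
s=arm.read_state();print(s["position"],s["contact_force"],mag(s["position"]))
E
```

```text
side 490 x [-87.5 -56.  -31.6] y [-59.2 -57.6  12.2  60.3  80.4]
[620.18188274  11.17295731   8.77519303] [-0.42440045 -0.43375465 -0.19893845] [-62.17168358  -0.3119471 ]
```

play_rows:
  motion: [100,0,0,0,0,0,0,100,0,0,0,0,0,0,100,0,0,0,0,0,0,100,0,0,4,0,0,0,100,0,0,8,0,0,0]

```text
clock: 11.5
position: [620.2, 11.3, 89.9]
ee_rot: [-0.098, 0.995, -0.0, -0.001]
contact_force: [0.8, -0.1, 0.5]
gripper_width: 85.5
```

play_rows:
  motion: [60,0.2,-1.1,0,0,0,9,60,0.4,-2.2,0,0,0,18,60,0.6,-3.3,0,0,0,27,60,0.8,-4.4,0,0,0,36,60,1.1,-5.5,0,0,0,45]

```text
clock: 12.12
position: [631.5, -43.9, 89.4]
ee_rot: [-0.473, 0.881, 0.0, 0.0]
contact_force: [-0.3, -0.7, 0.8]
gripper_width: 50.9
```

play_rows:
  motion: [60,0,0,0,0,0,9,60,0,0,0,0,0,18,60,0,0,0,0,0,27,60,0,0,0,0,0,36,60,0,0,0,0,0,45]

```text
clock: 12.75
position: [631.4, -43.6, 89.4]
ee_rot: [0.774, -0.633, 0.0, -0.0]
contact_force: [0.2, 0.7, -0.3]
gripper_width: 51.2
```

```bash
python3 - <<'E'
from h import *
W,L,m,p=tinfit("side",18,30,-110,-20)
a=proj("side",[600,20,20]);x,y=max(0,int(a[0])-80),max(int(a[1])-70,0)
cv2.imwrite("pics/b6.png",cv2.resize(p[y:y+140,x:x+160,::-1],(560,490),interpolation=cv2.INTER_CUBIC))
q=L[m]
for lo in range(-110,-20,10):
    k=(q[:,0]>=lo)&(q[:,0]<lo+10)&(abs(q[:,1])<69)
    if k.sum(): print(lo,k.sum(),q[k,1].min().round(1),q[k,1].max().round(1))
s=arm.read_state();print(s["position"],s["contact_force"],mag(s["position"]),np.degrees(2*np.arctan2(s["ee_rot"][1],s["ee_rot"][0]))-90)
E
```

```text
side 656 x [-87.3 -55.9 -24.4] y [-77.  -59.6   0.3  75.8  79.6]
-90 78 -59.3 59.6
-80 95 -59.7 58.8
-70 107 -56.7 60.3
-60 112 -57.1 59.5
-50 102 -57.3 58.6
-40 146 -57.8 60.3
-30 1 -43.5 -43.5
[631.44951349 -43.55095213  89.36834647] [ 1.28421395 -0.2843876  -0.33773561] [-118.04194562   -0.73572453] -168.29992785515245
```

View pics/b6.png

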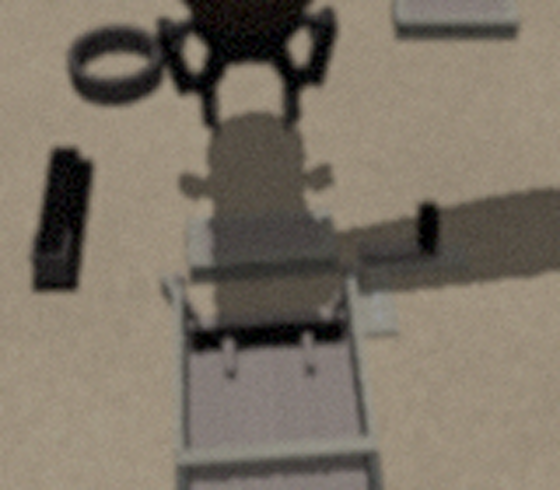

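The picture shows the tin squared in front of the mouth (px (190-340, 215-275) in the crop), with the open fingers behind it. I lower and push.

play_rows:
  motion: [60,0,0,-4,0,0,-0.5,60,0,0,-8.2,0,0,-0.5,60,0,0,-8.2,0,0,-0.5]

```text
clock: 13.18
position: [628.7, -43.9, 4.1]
ee_rot: [0.769, -0.639, -0.003, 0.003]
contact_force: [-1.2, 0.2, 0.7]
gripper_width: 51.4
```

play_rows:
  motion: [60,-0.19,1,0,0,0,0,60,-0.39,2,0,0,0,0,60,-0.58,3,0,0,0,0,60,-0.78,4,0,0,0,0,60,-0.97,5,0,0,0,0]

```text
clock: 13.8
position: [622.9, 6.8, 8.2]
ee_rot: [0.77, -0.637, 0.001, -0.001]
contact_force: [1.4, -8.1, 3.1]
gripper_width: 51.2
```

play_rows:
  motion: [60,-0.16,0.8,0,0,0,0,60,-0.31,1.6,0,0,0,0,60,-0.47,2.4,0,0,0,0,60,-0.62,3.2,0,0,0,0,60,-0.78,4,0,0,0,0]

```text
clock: 14.42
position: [615.0, 45.3, 8.2]
ee_rot: [0.771, -0.637, 0.001, 0.0]
contact_force: [3.9, -9.5, 2.7]
gripper_width: 51.4
```

```bash
python3 - <<'E'
from h import *
W,L,m,p=tinfit("side",18,30,-110,60)
a=proj("side",[600,50,20]);x,y=max(0,int(a[0])-80),max(int(a[1])-70,0)
cv2.imwrite("pics/b7.png",cv2.resize(p[y:y+140,x:x+160,::-1],(560,490),interpolation=cv2.INTER_CUBIC))
s=arm.read_state();print(s["position"],s["contact_force"],mag(s["position"]))
E
```

```text
side 941 x [-25.7  19.5  50.2] y [-76.9 -74.3  -0.4  75.5  79.1]
[614.83801055  46.2230316    8.17001444] [ 3.49370316 -6.03176881  1.49187476] [-26.75116897  -1.87777657]
```

View pics/b7.png

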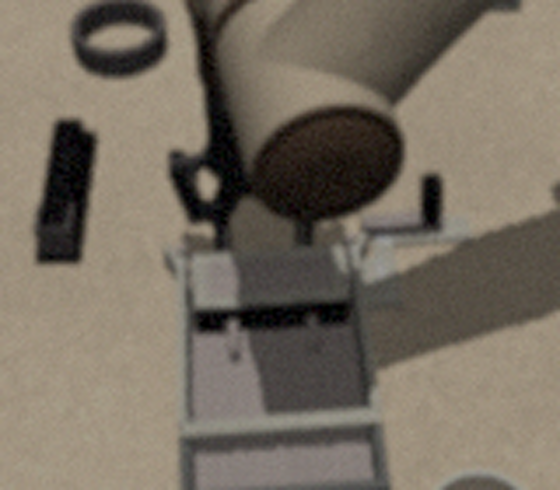

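The tin is in the mouth and square, with its front almost at the follower. I continue slowly.

play_rows:
  motion: [60,-0.1,0.4,0,0,0,0,60,-0.25,0.8,0,0,0,0,60,-0.33,1.2,0,0,0,0,60,-0.41,1.6,0,0,0,0]

```text
clock: 14.98
position: [611.8, 61.3, 8.3]
ee_rot: [0.77, -0.637, 0.002, -0.0]
contact_force: [5.3, -8.8, 1.9]
gripper_width: 51.1
```

play_rows:
  motion: [60,-0.1,0.5,0,0,0,0,60,-0.2,1,0,0,0,0]

```text
clock: 15.22
position: [609.8, 71.3, 8.3]
ee_rot: [0.77, -0.637, 0.002, -0.0]
contact_force: [6.3, -9.7, -0.3]
gripper_width: 51.2
```

play_rows:
  motion: [60,-0.1,0.5,0,0,0,0,60,-0.2,1,0,0,0,0]

```text
clock: 15.48
position: [607.8, 81.5, 8.3]
ee_rot: [0.77, -0.638, 0.002, -0.001]
contact_force: [4.5, -8.7, 1.2]
gripper_width: 50.9
```

play_rows:
  motion: [60,-0.1,0.5,0,0,0,0,60,-0.2,1,0,0,0,0]

```text
clock: 15.72
position: [605.8, 91.7, 8.3]
ee_rot: [0.77, -0.637, 0.002, -0.001]
contact_force: [4.8, -8.6, 1.7]
gripper_width: 51.0
```

play_rows:
  motion: [60,-0.1,0.5,0,0,0,0,60,-0.2,1,0,0,0,0,60,-0.2,1,0,0,0,0]

```text
clock: 16.1
position: [603.8, 102.2, 8.3]
ee_rot: [0.771, -0.637, 0.002, -0.001]
contact_force: [4.9, -6.4, 1.1]
gripper_width: 50.5
```

```bash
python3 - <<'E'
from h import *
W,L,m,p=tinfit("side",18,29,-20,140,60)
a=proj("side",[600,90,20]);x,y=max(0,int(a[0])-80),max(int(a[1])-70,0)
cv2.imwrite("pics/b8.png",cv2.resize(p[y:y+140,x:x+160,::-1],(560,490),interpolation=cv2.INTER_CUBIC))
s=arm.read_state();print(s["position"],s["contact_force"],mag(s["position"]))
E
```

```text
side 976 x [ 38.4  78.2 108.7] y [-58.1 -57.5   0.1  58.4  59.2]
[603.7618308  102.16458162   8.26288491] [ 4.36560552 -5.8535776   1.44798553] [30.27635751 -1.87831162]
```

View pics/b8.png

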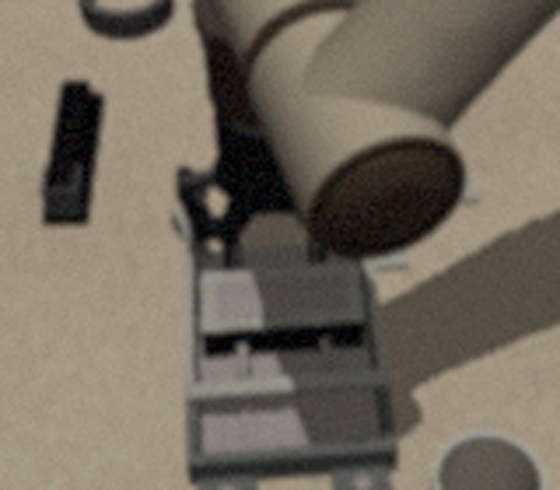

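play_rows:
  motion: [60,-0.08,0.4,0,0,0,0,60,-0.15,0.8,0,0,0,0,60,-0.15,0.8,0,0,0,0]

```text
clock: 16.52
position: [602.3, 110.0, 8.2]
ee_rot: [0.771, -0.637, 0.002, -0.001]
contact_force: [4.3, -6.2, 1.6]
gripper_width: 51.3
```

play_rows:
  motion: [60,0.15,-0.8,0,0,0,0,60,0.35,-1.8,0,0,0,0,60,0.55,-2.8,0,0,0,0,60,0.78,-4,0,0,0,0,60,1,-5,0,0,0,0]

```text
clock: 17.15
position: [609.8, 60.4, 7.0]
ee_rot: [0.77, -0.638, -0.001, 0.0]
contact_force: [-0.2, -0.5, -0.1]
gripper_width: 51.4
```

play_rows:
  motion: [60,0.39,-2,0,0,0,0,60,0.78,-4,0,0,0,0,60,0.78,-4,3,0,0,0,60,0.78,-4,6,0,0,0,60,0.78,-4,9,0,0,0]

```text
clock: 17.77
position: [618.1, 19.3, 98.0]
ee_rot: [0.77, -0.638, -0.0, 0.0]
contact_force: [-0.2, 0.3, -1.1]
gripper_width: 51.3
```

```bash
python3 - <<'E'
from h import *
W,L,m,p=tinfit("side",18,29,-20,140,60)
a=proj("side",[600,90,20]);x,y=max(0,int(a[0])-80),max(int(a[1])-70,0)
cv2.imwrite("pics/b9.png",cv2.resize(p[y:y+140,x:x+160,::-1],(560,490),interpolation=cv2.INTER_CUBIC))
s=arm.read_state();print(s["position"],s["contact_force"],mag(s["position"]))
E
```

```text
side 914 x [14.1 51.9 82.1] y [-59.2 -58.9  -0.3  58.8  59.3]
[620.88536023  19.67737813 102.82454864] [0.61957047 0.02398474 3.36663095] [-53.96586763  -2.65387763]
```

View pics/b9.png

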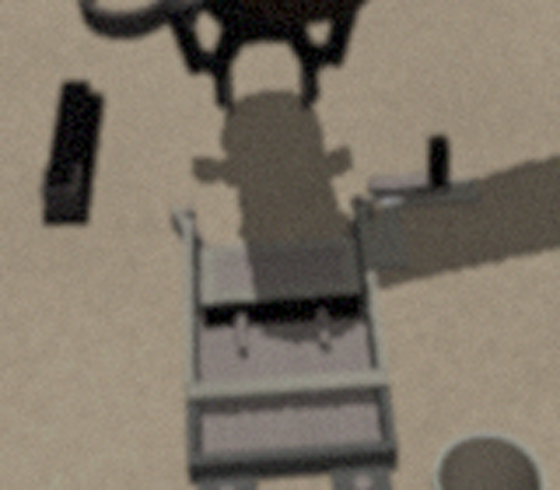

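Tin 1 rests held behind the lips: its rear is at magazine x of about 15 mm (crop px rows 245-300) and it is square. Next is the second tin.

play_rows:
  motion: [90,-1.5,-3.4,0,0,0,-9.6,100,-3,-6.8,0,0,0,-19.2,100,-4.5,-10.2,0,0,0,-28.8,100,-6,-13.7,0,0,0,-38.4,100,-7.5,-17.1,0,0,0,-48]

```text
clock: 18.45
position: [542.3, -152.4, 97.2]
ee_rot: [-0.441, 0.897, 0.0, -0.0]
contact_force: [0.5, -0.4, 0.4]
gripper_width: 85.3
```

play_rows:
  motion: [100,-1.5,-3.4,0,0,0,-9.6,100,-3,-6.8,0,0,0,-19.2,100,-4.5,-10.2,0,0,0,-28.8,100,-6,-13.7,0,0,0,-38.4,100,-7.5,-17.1,0,0,0,-48]

```text
clock: 19.08
position: [467.1, -323.3, 97.2]
ee_rot: [-0.038, 0.999, 0.0, -0.0]
contact_force: [0.4, -0.9, -0.9]
gripper_width: 85.0
```

play_rows:
  motion: [100,0,0,0,0,0,0,100,0,0,0,0,0,0]

```text
clock: 19.32
position: [467.9, -321.8, 97.1]
ee_rot: [-0.041, 0.999, 0.0, -0.0]
contact_force: [-0.7, 0.7, 0.4]
gripper_width: 85.4
```

```bash
python3 - <<'E'
from h import *
p,d=arm.get_image("side")
a=proj("side",[500,-250,20]);x,y=max(0,int(a[0])-80),max(int(a[1])-100,0)
cv2.imwrite("pics/b10.png",cv2.resize(p[y:y+140,x:x+160,::-1],(560,490),interpolation=cv2.INTER_CUBIC))
W,L,m,p=tinfit("side",18,29,-20,140,60)
s=arm.read_state();print(s["position"],s["joints"],s["contact_force"],np.degrees(2*np.arctan2(s["ee_rot"][1],s["ee_rot"][0]))-90)
E
```

```text
side 921 x [13.9 52.  81.7] y [-59.1 -58.7   0.1  59.1  59.7]
[ 468.41518215 -321.02316233   97.24726413] [-3.15612983e-01  4.20606112e-01 -3.09444007e-01 -1.31066903e-04
 -8.40810733e-01 -1.17114609e+00] [0.28655072 0.74944057 0.12134827] 94.80997180022169
```

View pics/b10.png

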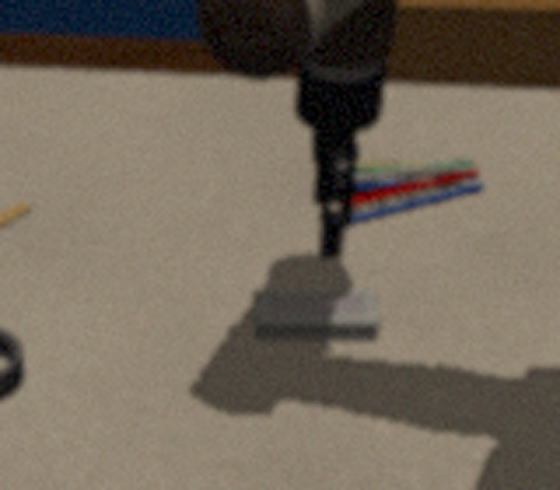

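The gripper stands over the second tin (crop px (255-378, 290-338)). I lower and grip.

play_rows:
  motion: [100,0.3,-0.1,-4.5,0,0,0.8,100,0.3,-0.1,-8.9,0,0,0.8,100,0.3,-0.1,-8.9,0,0,0.8,100,0.3,-0.1,-8.9,0,0,0.8]

```text
clock: 19.92
position: [472.6, -322.5, 9.7]
ee_rot: [-0.049, 0.999, -0.001, 0.001]
contact_force: [1.0, 0.2, 1.8]
gripper_width: 85.4
```

play_rows:
  motion: [40,0,0,0,0,0,0,40,0,0,0,0,0,0,40,0,0,0,0,0,0,40,0,0,0,0,0,0]

```text
clock: 20.42
position: [472.6, -323.0, 10.6]
ee_rot: [-0.049, 0.999, -0.001, 0.002]
contact_force: [-0.2, 1.1, 6.1]
gripper_width: 53.9
```

play_rows:
  motion: [40,0,0,2,0,0,0,40,3.5,5,2,0,0,1.5,40,7,10,2,0,0,3,40,10.5,15,2,0,0,4.5,40,13.6,19.5,2,0,0,5.6]

```text
clock: 21.05
position: [608.4, -125.6, 29.0]
ee_rot: [-0.097, 0.995, 0.0, 0.001]
contact_force: [0.9, -0.7, -1.4]
gripper_width: 54.3
```

play_rows:
  motion: [40,0.6,4,0,0,0,0,40,1.1,8,0,0,0,0,40,1.1,10,0,0,0,0,40,1.1,10,0,0,0,0]

```text
clock: 21.55
position: [618.1, -26.4, 28.6]
ee_rot: [-0.098, 0.995, 0.0, 0.0]
contact_force: [0.6, -0.2, -1.4]
gripper_width: 54.4
```

```bash
python3 - <<'E'
from h import *
W,L,m,p=tinfit("side",36,52,-160,-60,95)
s=arm.read_state();print(s["position"],mag(s["position"]),s["gripper_width"],np.degrees(2*np.arctan2(s["ee_rot"][1],s["ee_rot"][0]))-90)
for lo in range(-140,-60,10):
    q=L[m];k=(q[:,0]>=lo)&(q[:,0]<lo+10)
    if k.sum(): print(lo,k.sum(),q[k,1].min().round(1),q[k,1].max().round(1),np.median(W[m][k,2]).round(1))
a=proj("side",[600,20,20]);x,y=max(0,int(a[0])-80),max(int(a[1])-70,0)
cv2.imwrite("pics/b11.png",cv2.resize(p[y:y+140,x:x+160,::-1],(560,490),interpolation=cv2.INTER_CUBIC))
E
```

```text
side 482 x [-123.3  -90.7  -64.2] y [-49.5 -49.2  -1.8  68.1  68.7]
[617.94705029 -27.3880423   28.54970322] [-99.56421372   9.37019405] 54.375239005227904 101.15410252009988
-130 31 -48.4 68.7 40.9
-120 68 -48.7 68.1 41.4
-110 75 -48.8 67.0 42.0
-100 74 -49.1 68.8 42.0
-90 84 -49.4 68.0 41.8
-80 97 -49.6 69.5 41.5
-70 53 -49.7 69.3 39.8
```

View pics/b11.png

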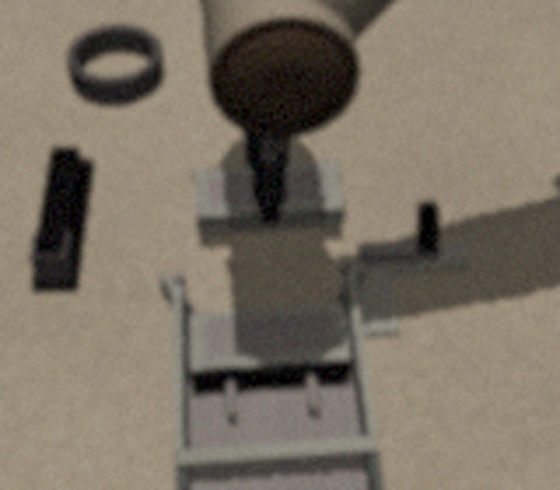

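play_rows:
  motion: [40,0.1,2,0,0,0,0,40,0.2,3.85,0,0,0,0,40,0.2,3.85,-1,0,0,0,40,0.2,3.85,-1.75,0,0,0,40,0.2,3.85,-1.75,0,0,0]

```text
clock: 22.22
position: [620.0, 10.8, 10.6]
ee_rot: [-0.097, 0.995, -0.0, -0.0]
contact_force: [-1.8, 1.5, 0.7]
gripper_width: 54.1
```

play_rows:
  motion: [100,0,0,0,0,0,0,100,0,0,0,0,0,0,100,0,0,0,0,0,0,100,0,0,4,0,0,0,100,0,0,8,0,0,0]

```text
clock: 22.85
position: [619.9, 10.7, 91.1]
ee_rot: [-0.097, 0.995, -0.0, -0.001]
contact_force: [0.7, 0.4, 0.6]
gripper_width: 86.3
```

play_rows:
  motion: [60,0.2,-1.1,0,0,0,9,60,0.4,-2.2,0,0,0,18,60,0.6,-3.3,0,0,0,27,60,0.8,-4.4,0,0,0,36,60,1.1,-5.5,0,0,0,45]

```text
clock: 23.48
position: [631.1, -44.5, 90.7]
ee_rot: [-0.473, 0.881, 0.0, -0.0]
contact_force: [0.1, 0.0, -0.4]
gripper_width: 51.5
```

play_rows:
  motion: [60,0,0,0,0,0,9,60,0,0,0,0,0,18,60,0,0,0,0,0,27,60,0,0,0,0,0,36,60,0,0,0,0,0,45]

```text
clock: 24.1
position: [631.1, -44.1, 90.7]
ee_rot: [0.774, -0.633, -0.0, 0.0]
contact_force: [0.4, -0.8, -0.2]
gripper_width: 51.1
```

```bash
python3 - <<'E'
from h import *
W,L,m,p=tinfit("side",18,30,-110,-20)
a=proj("side",[600,20,20]);x,y=max(0,int(a[0])-80),max(int(a[1])-70,0)
cv2.imwrite("pics/b12.png",cv2.resize(p[y:y+140,x:x+160,::-1],(560,490),interpolation=cv2.INTER_CUBIC))
q=L[m]
for lo in range(-110,-20,10):
    k=(q[:,0]>=lo)&(q[:,0]<lo+10)&(abs(q[:,1])<69)
    if k.sum(): print(lo,k.sum(),q[k,1].min().round(1),q[k,1].max().round(1))
s=arm.read_state();print(s["position"],s["contact_force"],mag(s["position"]),np.degrees(2*np.arctan2(s["ee_rot"][1],s["ee_rot"][0]))-90)
E
```

```text
side 647 x [-88.1 -56.4 -25.1] y [-76.3 -59.5   0.2  67.   78.2]
-90 79 -59.2 59.3
-80 98 -59.5 58.5
-70 110 -59.8 59.8
-60 101 -57.0 59.6
-50 120 -57.2 58.5
-40 126 -57.7 60.1
-30 1 17.5 17.5
[631.12152554 -44.13361347  90.69826014] [-0.62977006 -0.48239474 -0.6817178 ] [-118.54980374   -0.3008102 ] -168.4066303882995
```

View pics/b12.png

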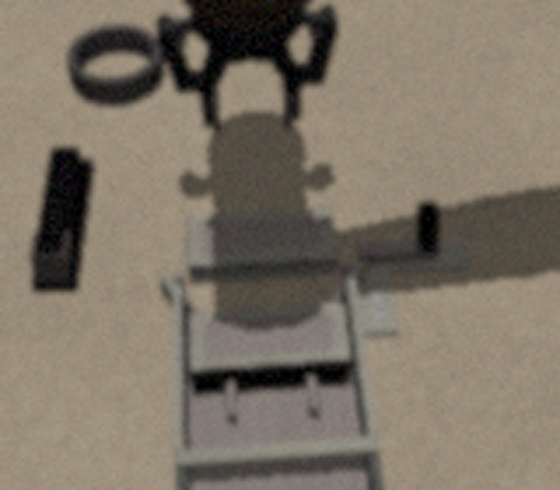

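Same good setup. For the second tin the snap should come at TCP x of about +6 (magazine frame) and the solid stop at about +11. I push, slowing near the end.

play_rows:
  motion: [60,0,0,-4,0,0,-0.5,60,0,0,-8.2,0,0,-0.5,60,0,0,-8.2,0,0,-0.5]

```text
clock: 24.52
position: [628.3, -44.5, 5.4]
ee_rot: [0.769, -0.639, -0.003, 0.003]
contact_force: [0.7, -0.0, 0.0]
gripper_width: 51.4
```

play_rows:
  motion: [60,-0.21,1,0,0,0,0,60,-0.43,2,0,0,0,0,60,-0.65,3,0,0,0,0,60,-0.88,4,0,0,0,0,60,-1.1,5,0,0,0,0]

```text
clock: 25.15
position: [622.9, 5.0, 10.5]
ee_rot: [0.77, -0.637, 0.003, -0.001]
contact_force: [8.4, -25.4, 3.4]
gripper_width: 51.0
```

play_rows:
  motion: [60,-0.16,0.7,0,0,0,0,60,-0.31,1.4,0,0,0,0,60,-0.47,2.1,0,0,0,0,60,-0.62,2.8,0,0,0,0,60,-0.7,3.5,0,0,0,0]

```text
clock: 25.78
position: [615.2, 39.5, 9.9]
ee_rot: [0.77, -0.638, 0.002, -0.001]
contact_force: [4.7, -10.6, 1.9]
gripper_width: 51.4
```

```bash
python3 - <<'E'
from h import *
W,L,m,p=tinfit("side",18,30,-60,100,60)
a=proj("side",[600,50,20]);x,y=max(0,int(a[0])-80),max(int(a[1])-70,0)
cv2.imwrite("pics/b13.png",cv2.resize(p[y:y+140,x:x+160,::-1],(560,490),interpolation=cv2.INTER_CUBIC))
s=arm.read_state();print(s["position"],s["contact_force"],mag(s["position"]))
E
```

```text
side 1628 x [-22.1  44.2  99.1] y [-58.7 -58.1  -0.4  58.6  59.2]
[615.11551893  40.28570695   9.92107007] [ 4.01985529 -8.6913988  -0.38692628] [-32.62931986  -0.99676743]
```

View pics/b13.png

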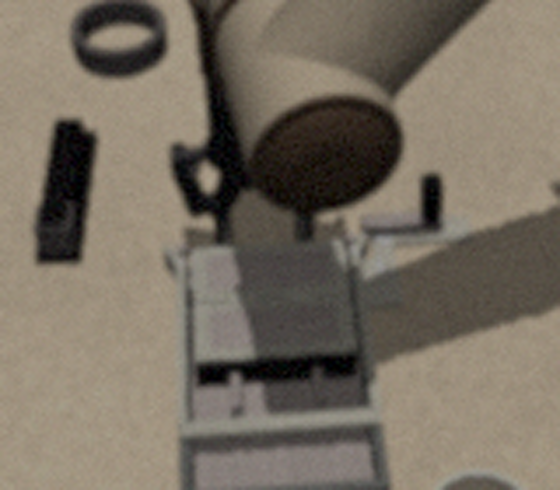

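Both tins now abut and are square in the channel. I continue to x of about -6, then in fine steps.

play_rows:
  motion: [60,-0.09,0.4,0,0,0,0,60,-0.17,0.8,0,0,0,0,60,-0.25,1.2,0,0,0,0,60,-0.33,1.6,0,0,0,0]

```text
clock: 26.32
position: [612.1, 55.3, 10.0]
ee_rot: [0.77, -0.638, 0.002, -0.001]
contact_force: [5.3, -11.4, 1.2]
gripper_width: 51.3
```

play_rows:
  motion: [60,-0.08,0.4,0,0,0,0,60,-0.16,0.8,0,0,0,0,60,-0.16,0.8,0,0,0,0]

```text
clock: 26.7
position: [610.4, 63.7, 9.9]
ee_rot: [0.77, -0.638, 0.002, -0.001]
contact_force: [4.0, -10.0, 0.7]
gripper_width: 51.1
```

```bash
python3 - <<'E'
from h import *
W,L,m,p=tinfit("side",18,30,-60,180,60)
s=arm.read_state();print(s["position"],s["contact_force"],mag(s["position"]))
E
```

```text
side 1781 x [  2.7  70.7 160.4] y [-58.7 -58.1   0.   58.4  59.1]
[610.43768119  63.68848371   9.94748281] [ 5.05740801 -9.76346275  1.15316451] [-8.76364856 -0.95364155]
```

play_rows:
  motion: [60,-0.08,0.4,0,0,0,0,60,-0.16,0.8,0,0,0,0,60,-0.16,0.8,0,0,0,0]

```text
clock: 27.12
position: [608.8, 71.6, 9.9]
ee_rot: [0.77, -0.638, 0.002, -0.001]
contact_force: [5.4, -9.5, 1.0]
gripper_width: 51.2
```

play_rows:
  motion: [60,-0.04,0.2,0,0,0,0,60,-0.04,0.2,0,0,0,0]

```text
clock: 27.38
position: [608.5, 73.3, 9.9]
ee_rot: [0.77, -0.638, 0.002, -0.001]
contact_force: [6.1, -11.1, 1.4]
gripper_width: 50.9
```

play_rows:
  motion: [60,-0.04,0.2,0,0,0,0,60,-0.04,0.2,0,0,0,0]

```text
clock: 27.62
position: [608.1, 75.3, 9.9]
ee_rot: [0.77, -0.638, 0.002, -0.001]
contact_force: [6.3, -11.0, 0.1]
gripper_width: 51.3
```

play_rows:
  motion: [60,-0.02,0.15,0,0,0,0,60,-0.02,0.15,0,0,0,0]

```text
clock: 27.88
position: [607.8, 76.6, 9.9]
ee_rot: [0.77, -0.638, 0.002, -0.0]
contact_force: [6.0, -11.6, 1.5]
gripper_width: 51.4
```

```bash
python3 - <<'E'
from h import *
W,L,m,p=tinfit("side",18,30,-60,180,60)
a=proj("side",[600,80,20]);x,y=max(0,int(a[0])-60),max(int(a[1])-50,0)
cv2.imwrite("pics/b14.png",cv2.resize(p[y:y+100,x:x+120,::-1],(720,600),interpolation=cv2.INTER_CUBIC))
s=arm.read_state();print(s["position"],s["contact_force"],mag(s["position"]))
E
```

```text
side 1829 x [ 16.5  84.4 160.7] y [-59.  -58.5  -0.1  58.7  59.3]
[607.84078204  76.61904772   9.94859587] [  5.69022339 -11.14197637   1.69115633] [ 4.42506189 -0.91775965]
```

View pics/b14.png

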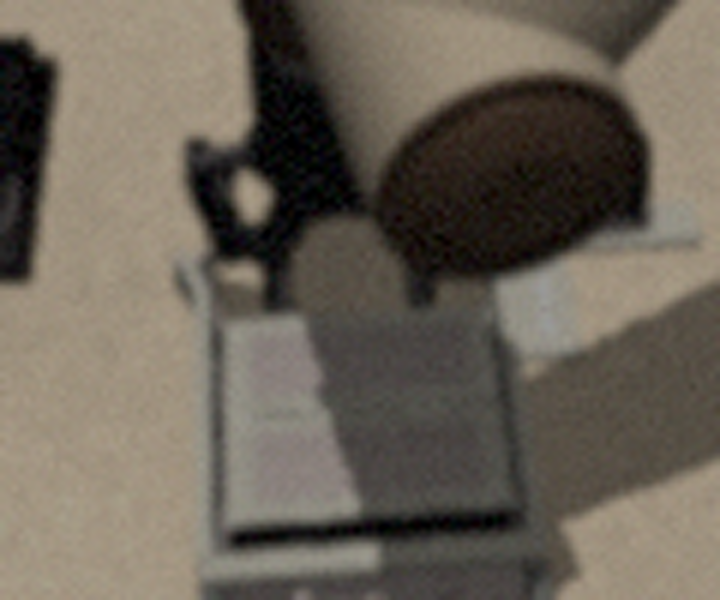

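play_rows:
  motion: [60,-0.02,0.1,0,0,0,0,60,-0.02,0.1,0,0,0,0]

```text
clock: 28.18
position: [607.6, 77.6, 9.9]
ee_rot: [0.77, -0.638, 0.002, -0.0]
contact_force: [6.6, -11.8, 1.3]
gripper_width: 51.4
```

play_rows:
  motion: [60,-0.02,0.1,0,0,0,0,60,-0.02,0.1,0,0,0,0]

```text
clock: 28.42
position: [607.3, 79.0, 9.9]
ee_rot: [0.77, -0.638, 0.002, -0.001]
contact_force: [5.9, -10.1, 0.7]
gripper_width: 51.3
```

play_rows:
  motion: [60,-0.02,0.1,0,0,0,0,60,-0.02,0.1,0,0,0,0]

```text
clock: 28.68
position: [607.2, 80.1, 9.9]
ee_rot: [0.77, -0.638, 0.002, -0.001]
contact_force: [5.4, -10.3, 0.5]
gripper_width: 51.5
```

play_rows:
  motion: [60,-0.02,0.1,0,0,0,0,60,-0.02,0.1,0,0,0,0]

```text
clock: 28.92
position: [607.1, 80.8, 9.9]
ee_rot: [0.77, -0.638, 0.002, -0.001]
contact_force: [5.5, -11.0, 1.5]
gripper_width: 50.9
```

play_rows:
  motion: [60,-0.02,0.1,0,0,0,0,60,-0.02,0.1,0,0,0,0]

```text
clock: 29.18
position: [607.1, 80.9, 10.0]
ee_rot: [0.77, -0.638, 0.002, -0.0]
contact_force: [7.9, -14.3, 0.1]
gripper_width: 51.1
```

play_rows:
  motion: [60,-0.02,0.1,0,0,0,0,60,-0.02,0.1,0,0,0,0]

```text
clock: 29.42
position: [607.0, 81.0, 10.0]
ee_rot: [0.77, -0.638, 0.003, 0.0]
contact_force: [9.0, -17.0, 1.7]
gripper_width: 51.1
```

The position has stalled and the force is rising gently (17 N), so the tin is at the solid stop, past the lips. I back off.

play_rows:
  motion: [60,0.04,-0.2,0,0,0,0,60,0.1,-0.5,0,0,0,0,60,0.2,-1,0,0,0,0,60,0.5,-2.5,0,0,0,0,60,0.9,-4.5,0,0,0,0]

```text
clock: 30.05
position: [613.2, 39.0, 8.6]
ee_rot: [0.77, -0.638, -0.0, 0.0]
contact_force: [0.6, -0.2, 0.2]
gripper_width: 51.6
```

play_rows:
  motion: [60,0.39,-2,0,0,0,0,60,0.78,-4,0,0,0,0,60,0.78,-4,4,0,0,0,60,0.78,-4,9,0,0,0,60,1.4,-8,12,0,0,0]

```text
clock: 30.68
position: [628.8, -40.2, 131.8]
ee_rot: [0.771, -0.637, 0.001, -0.001]
contact_force: [0.8, -0.1, -0.8]
gripper_width: 51.5
```

play_rows:
  motion: [60,0,0,0,0,0,0,60,0,0,0,0,0,0,60,0,0,0,0,0,0,60,0,0,0,0,0,0,60,0,0,0,0,0,0]

```text
clock: 31.3
position: [627.3, -40.1, 128.2]
ee_rot: [0.77, -0.638, -0.0, 0.0]
contact_force: [-0.7, 0.0, -0.5]
gripper_width: 51.3
```

```bash
python3 - <<'E'
from h import *
W,L,m,p=tinfit("side",18,29,-20,180,60)
a=proj("side",[590,90,20]);x,y=max(0,int(a[0])-70),max(int(a[1])-60,0)
cv2.imwrite("pics/b15.png",cv2.resize(p[y:y+120,x:x+140,::-1],(700,600),interpolation=cv2.INTER_CUBIC))
q=L[m]
for lo in range(-20,180,10):
    k=(q[:,0]>=lo)&(q[:,0]<lo+10)
    if k.sum(): print(lo,k.sum(),q[k,1].min().round(1),q[k,1].max().round(1))
p,d=arm.get_image("top"); W=cloud("top",d)
g=(W[...,2]>45)&(W[...,2]<66)&(abs(W[...,0]-484)<30)&(abs(W[...,1]-2)<30)&(d>0); print("grip",W[g].mean(0),g.sum())
s=arm.read_state();print(s["position"],s["contact_force"],mag(s["position"]))
E
```

```text
side 1795 x [ 17.1  83.1 160.5] y [-58.9 -58.5  -0.   58.9  59.4]
-10 1 59.5 59.5
0 8 -58.5 59.0
10 37 -58.5 55.4
20 125 -58.7 59.6
30 121 -58.8 58.8
40 144 -59.2 59.7
50 133 -59.4 59.3
60 139 -59.6 58.4
70 145 -57.0 59.9
80 139 -57.2 58.9
90 141 -57.6 59.9
100 156 -57.7 58.8
110 148 -58.1 59.9
120 165 -58.2 59.4
130 155 -58.7 58.1
150 11 -56.3 55.0
160 27 -58.6 57.4
grip [484.80011301   2.16077926  57.50550656] 49
[627.43364018 -40.19180715 128.52406204] [ 0.12511849 -0.33507561  0.64775705] [-113.96675449    2.55120576]
```

View pics/b15.png

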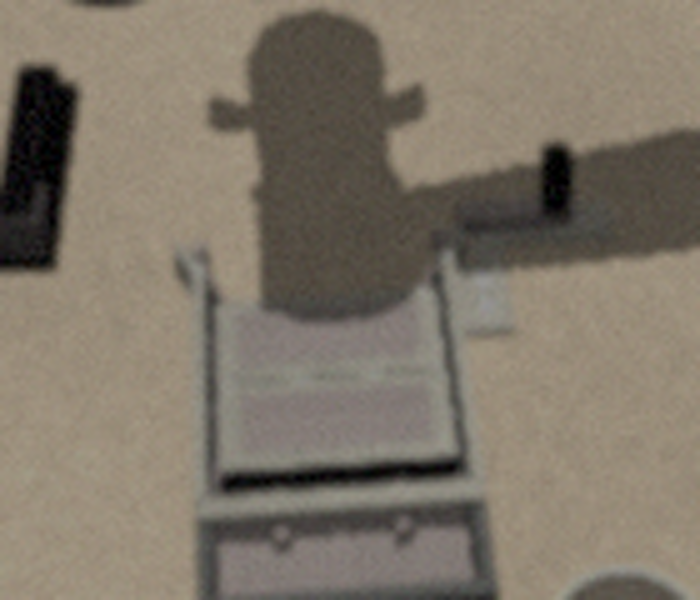

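Both tins stay in the channel behind the lips (rear edge at magazine x of about 16-17 mm, both square), and the lock grip sits at its open position. I hand in.

```bash
python3 -c "
from bench import arm
print(arm.job_done())"
```

```text
the job is handed in; nothing more can be done
None
```

The transport lock is open at its end stop, and both pencil tins are loaded and held behind the lips. I handed the job in at about 31 s of the 72 s allowed. The hand-in reports no verdict, so the results below are my own last measurements.

- **Lock:** I slid it until it stalled with the force rising to about 9 N. Its grip had moved about 38 mm from nearly closed. In the last picture it was still in that open position.
- **First tin:** I set it down squared in front of the mouth and pushed it well past the lips with at most about 12 N. When I let go it came back to the lip tips and stayed there.
- **Second tin:** I pushed it the same way, with the final millimetres in 1 mm steps, and stopped when I felt the solid stop at about 19 N. One reading of about 27 N came early in this push, well outside the lips, and passed. That is under the 60 N limit. I don't know what caused it.
- **Last check:** About a second after release, both tins were centred to about 1 mm and square. The rear one's back edge was at magazine x of about 16–17 mm, so its centre is about 44 mm inside the mouth (37 mm needed). The gripper was clear and reading about 0 N.
- **Bystanders:** I never touched the tape roll, tumbler or stapler, but I did not measure their positions again at the end.

**Disagreement:** the two cameras differed by about 4 mm on where the magazine sits along the loading direction. I used a value in between and relied on the felt forces for the final positions.

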